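# Spring check on a plunger unit

## Task

Check the return spring of the plunger unit with the six-sided foot: with the fingertips gently press its pin all the way down, keep it down for a full second, and let it spring right back up. Then pass the unit by pressing the round key on the key box down and letting it go. Leave the other two plunger units, the square key and the loose parts alone; nothing is picked up or moved from its place.

Things in the scene. Friction and masses are not known exactly. Their poses are not given: they have to be found in the camera images.
- hex_unit: loose spring plunger unit standing upright on the bench, about 0.6 kg: brass foot six-sided, 80 mm across flats, 12 mm thick, aluminium barrel 38 mm diameter up to 50 mm, above it a steel pin on the same axis with a flat round head 28 mm across; top of the head 80 mm above the bench at rest. Origin: centre of the underside; z up. The one to check
- hex_top (a point): centre of the top face of the hex unit's pin head; goes down with the pin
- hex_pin (a joint): travel of the hex unit's pin in m: 0 = fully up, 0.010 = fully down; the spring needs about 3 N to start it and 6.5 N to bottom it, and returns it by itself
- oblong_unit: loose spring plunger unit standing upright on the bench, about 0.6 kg: brass foot oblong with round ends, 96 by 44 mm, 12 mm thick, aluminium barrel 38 mm diameter up to 50 mm, above it a steel pin on the same axis with a flat round head 28 mm across; top of the head 80 mm above the bench at rest. Origin: centre of the underside; z up. To be left alone
- oblong_pin (a joint): travel of the oblong unit's pin in m: 0 = fully up, 0.010 = fully down; the spring needs about 3 N to start it and 6.5 N to bottom it, and returns it by itself
- square_unit: loose spring plunger unit standing upright on the bench, about 0.6 kg: brass foot square, 64 mm wide, 12 mm thick, aluminium barrel 38 mm diameter up to 50 mm, above it a steel pin on the same axis with a flat round head 28 mm across; top of the head 80 mm above the bench at rest. Origin: centre of the underside; z up. To be left alone
- square_pin (a joint): travel of the square unit's pin in m: 0 = fully up, 0.010 = fully down; the spring needs about 3 N to start it and 6.5 N to bottom it, and returns it by itself
- key_box: grey box fixed to the bench, 110 (x) by 190 (y) by 38 mm high, with a round and a square white key on top, 45 mm either side of its middle along its y; which is on which side varies. Origin: centre of the underside; z up
- round_key_top (a point): centre of the top face of the round key, 32 mm across, 53 mm above the bench when up; goes down with the key
- round_key (a joint): travel of the round key in m: 0 = up, 0.006 = fully down; about 2 N to start it, 4.5 N to bottom it, returns by itself
- square_key_top (a point): centre of the top face of the square key, 30 mm wide, 53 mm above the bench when up. To be left alone
- square_key (a joint): travel of the square key in m: 0 = up, 0.006 = fully down; about 2 N to start it, 4.5 N to bottom it, returns by itself
- bush: loose brass flanged bush standing up, flange 38 mm across, 42 mm high; origin: centre of the underside. Bystander
- pulley: loose aluminium grooved pulley lying flat, 40 mm across, 17 mm high; origin: centre of the underside. Bystander
- seal: loose black rubber ring lying flat, 42 mm across, 5 mm high; origin: centre of the underside. Bystander
- screw0: loose steel cap screw standing on its head, head 15 mm across, 36 mm high; origin: centre of the underside. Bystander
- screw1: another cap screw like screw0. Bystander
- hex_key: loose L-shaped hex key lying flat, 95 by 25 mm, 6 mm thick; origin: on the bench at the middle of its long leg. Bystander
- round_keybase: the round key with its 42 mm black collar, fixed on the key box; origin on its axis at bench height, z up
There are look-alikes about, which are no part of the job. What is shaped like the hex_unit but blue, green or turquoise is not meant.

How it is judged:
On the way, in this order (a step that is already met when the one before it is completed fails the run):
1. the hex unit's pin is pressed down (8 of its 10 mm or more) by the fingers and kept down (value of joint hex_pin above 0.008 m and contact force between the fingers and hex_unit above 0.5 N), for 0.7 s.
2. the pin has sprung back up (within 1.5 mm) and the robot has let go of it (value of joint hex_pin below 0.0015 m and contact force between each of the arm, the fingers and hex_unit below 0.1 N), for 0.1 s.
3. the round key is pressed down (4 of its 6 mm or more) (value of joint round_key above 0.004 m), for 0.05 s.
At the end, for the whole second after the job is handed in: All three pins and both keys are up again (within 1.5 mm), the three units stand upright (within 0.05 rad), at rest and within 15 mm of where they stood, and every loose part lies within 15 mm of where it was (value of joint each of hex_pin, oblong_pin, square_pin, round_key, square_key below 0.0015 m and distance of each of hex_unit, oblong_unit, square_unit, bush, pulley, seal, screw0, screw1, hex_key from where it was at the start of the episode below 0.015 m and angle between each of hex_unit, oblong_unit, square_unit's own z axis and vertical below 0.05 rad and linear speed of each of hex_unit, oblong_unit, square_unit below 0.02 m/s); the robot touches nothing.
It fails at once if another unit's pin pressed more than 3 mm (value of joint any of oblong_pin, square_pin above 0.003 m).
It fails at once if the square key pressed more than 2 mm (value of joint square_key above 0.002 m).
It fails at once if a plunger unit shoved more than 15 mm, lifted or tipped (0.2 rad) (distance of any of hex_unit, oblong_unit, square_unit from where it was at the start of the episode above 0.015 m or angle between any of hex_unit, oblong_unit, square_unit's own z axis and vertical above 0.2 rad).
It fails at once if a loose part moved or lifted more than 15 mm (distance of any of bush, pulley, seal, screw0, screw1, hex_key from where it was at the start of the episode above 0.015 m).
It fails at once if the plunger unit or the key box pressed harder than 35 N (contact force between the fingers and hex_unit above 35 N or contact force between the fingers and key_box above 35 N or contact force between the fingers and round_keybase above 35 N).
It also fails if it takes over 48 s, if anything falls off the work surface, if the arm or the gripper's body presses on something with over 40 N, if the wrist force passes 120 N, or if a joint passes its speed limit or range.

## Robot

A 6-joint arm with a two-finger parallel gripper is mounted at the origin on the work surface. World frame = base frame: x ahead of the robot, y to its left, z up, the work surface at z = 0. Lengths are in m, angles in rad, forces in N, time in s.
With the tool pointing down it reaches from about 0.3 to 0.775 m from the base axis. Payload 14.6 kg.
Tool frame: the origin (TCP) lies at the centre of the arm's flange, where the gripper is bolted on; the fingertips stand 199 mm ahead of it and the grasp point (between the pads) lies 180 mm ahead of it; z points along the fingers, y is the line along which they close (so a half turn about z gives the same grasp; the last joint's range is limited). The gripper opens to 94 mm and grips with 3 to 60 N. Pads are 16 mm wide; open, the fingers measure 119 mm over their backs; the gripper's body (75 mm by 177 mm) begins 78 mm behind the grasp point.
Start: joints at [1.165, 0.3, 1.521, -0, 1.321, -0.067], TCP at [0.183, 0.519, 0.405] pointing down, gripper open.
Joint ranges: [-3.03, 3.03], [-0.79, 2.21], [0.23, 2.52], [-1.04, 4.18], [0, 3.07], [-2.55, 2.55]. Speed limits (rad/s): [2.22, 2.22, 2.57, 3.14, 3.14, 3.14].

## Interface

Orientations are given as [roll, pitch, yaw] about the fixed x, y, z axes, in that order (R = Rz(yaw) Ry(pitch) Rx(roll)).
In Python, from station import ctrl gives the robot as it stands. The module is installed in compiled form; this text tells all that it offers.
- The arm moves only by the tool servo_tool, never from a script. Its argument "motion" is a list of rows, each a list of 5 numbers: the closure, from 0 (fully open) to 1 (shut), then the shift along the world's x, y, z in cm, then the turn about the world's z in degrees. A call has 1 to 20 rows; each row is the pose to reach, as a shift and turn from the pose commanded when the call began; what a row does not reach only later rows make up. A row lasts 1/8 s, in which the tool goes at most 62.5 mm and 10.7 degrees, less where a joint would pass 70% of its speed; a pose out of reach is approached as far as the arm can. A call with a gripper value outside its range is refused whole. The fingers move at their own pace and stop on an object; "squeeze" is the grip in N (left out, the last holds). Time passes only in rows, so rows that repeat a pose let the fingers close. It gives the time, the measured TCP pose, the force, the opening and the grip force at its end, in the units of the state.
- ctrl.get_obs(): the state, without advancing time (a new reading comes with each control period).
- ctrl.camera(name): name is "scene" or "top"; returns a dict with "image" (480x640x3 uint8, red, green, blue), "fx", "fy", "cx", "cy" (pixels), "dist" ([k1, k2, p1, p2, k3] as OpenCV has them; the pictures are not rectified), "camera_from_world" (4x4, takes a point from world to camera coordinates). Camera axes: x right, y up, looking along -z (the intrinsics and any distortion apply to the point x, -y, -z); pixel columns grow to the right and rows downward; lengths in m; the calibration is good to about 2 mm. A picture is of the moment at which its call begins. There is no depth.
- ctrl.hand_in(): hands the job in; it is judged then, once.
The state is a dict: "time_s": time; "qpos": joint angles; "joint_vel": joint speeds; "tau": joint torques, N m; "ee_pos": TCP position; "eef_rot": TCP orientation; "force": force on the tool from outside, world axes, zero at the start; "moment": the same for the moment, N m; "grip_width": finger opening in m; "grip_force": force on a finger pad.
Only numpy, scipy, OpenCV 4.12 (cv2) and the standard library are available. Lean on these libraries where they do the work, as an engineer would, in place of code of your own. Each camera call takes 0.05 s, during which the arm holds its last target. There are 200 camera calls.

## Working session

There is one attempt and no reset: what is moved stays moved. The work goes in short steps, Python scripts to look and compute and a tool call to move; the robot and the scene stay as the last step left them, time stands still between calls to the robot, and variables do not carry over. Pictures are saved under pics/ and viewed, at most 10 in all, crops included, and the job is handed in when it is done.

Besides the shell and the picture viewer there is one more tool, called after "Request:" as a command line: name --pt "numbers of a row" for each row, then --argument value for the rest. servo_tool: Moves the arm, as the interface text tells. Its arguments: {"type":"object","properties":{"motion":{"type":"array","items":{"type":"array","items":{"type":"number"}}},"squeeze":{"type":"number"}},"required":["motion"]}

```bash
mkdir -p pics
cat > h.py <<'E'
import numpy as np, cv2, pickle
from station import ctrl
def snap(n,f):
    c=ctrl.camera(n); pickle.dump(c,open(f'pics/{f}.pkl','wb')); cv2.imwrite(f'pics/{f}.png',c['image'][...,::-1]); return c
def load(f): return pickle.load(open(f'pics/{f}.pkl','rb'))
def KD(c): return np.array([[c['fx'],0,c['cx']],[0,c['fy'],c['cy']],[0,0,1.]]),np.array(c['dist'],float)
def back(c,uv,z):
    K,D=KD(c); p=cv2.undistortPoints(np.array(uv,float).reshape(-1,1,2),K,D).reshape(-1,2)
    M=np.array(c['camera_from_world']); R,t=M[:3,:3],M[:3,3]; o=-R.T@t
    d=np.c_[p[:,0],-p[:,1],-np.ones(len(p))]@R
    return o+d*((z-o[2])/d[:,2])[:,None]
def proj(c,P):
    K,D=KD(c); M=np.array(c['camera_from_world']); F=np.diag([1,-1,-1.])
    R=F@M[:3,:3]; t=F@M[:3,3]
    return cv2.projectPoints(np.array(P,float).reshape(-1,1,3),cv2.Rodrigues(R)[0],t,K,D)[0].reshape(-1,2)
E
python3 - <<'E'
from h import *
for n in('top','scene'):
    c=snap(n,n+'0'); M=np.array(c['camera_from_world']); print(n,c['fx'],-M[:3,:3].T@M[:3,3])
E
```

```text
top 622.6708056425618 [ 0.40140844 -0.03994158  1.55810324]
scene 451.06025871906684 [ 1.04536947 -0.45676327  0.68718735]
```

View pics/top0.png

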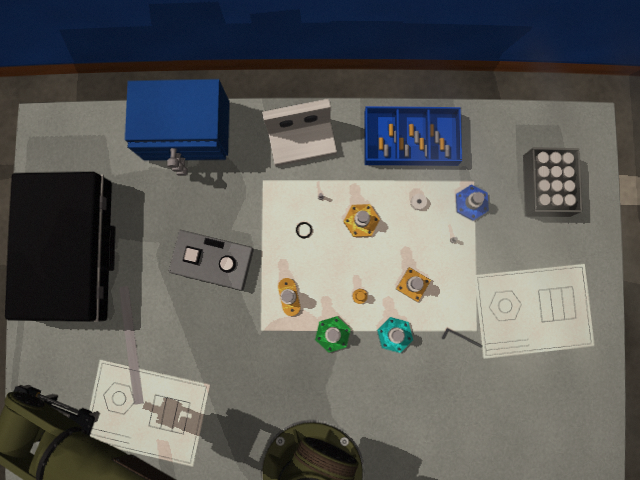

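View pics/scene0.png

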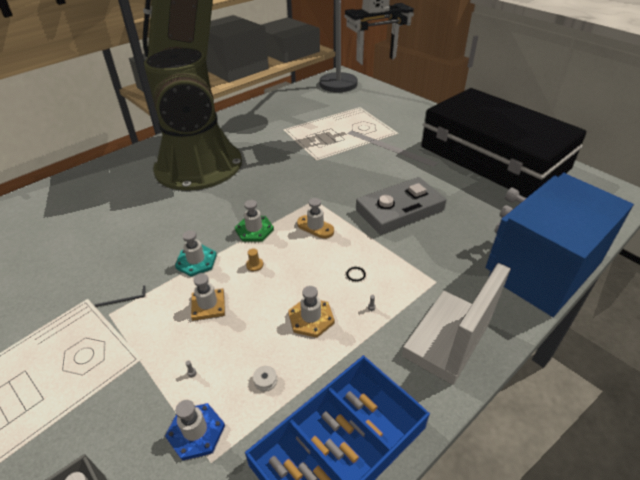

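The top view shows the brass hex unit with its pin head near (362,216), the round key near (227,264) and the square key near (192,255). In the scene view the hex head is near (310,293) and the round key near (386,201). I'll zoom in on these.

Run:
```python
from h import *
t=load('top0');s=load('scene0')
def crop(c,u,v,r=25): return cv2.resize(c['image'][v-r:v+r,u-r:u+r,::-1],(300,300),interpolation=cv2.INTER_CUBIC)
im=np.vstack([np.hstack([crop(t,362,216),crop(t,227,264)]),np.hstack([crop(s,310,300),crop(s,390,200)])])
cv2.imwrite('pics/z.png',im)
print(back(t,[[362,216]],.08),back(s,[[310,293]],.08),back(t,[[227,264],[192,255]],.053),back(s,[[386,201]],.053))
o=ctrl.get_obs();print(o['ee_pos'],o['eef_rot'],o['force'],o['grip_width'],o['time_s'])
```

```text
[[ 0.62616183 -0.11926809  0.08      ]] [[ 0.6331996  -0.12483095  0.08      ]] [[0.51213036 0.20799815 0.053     ]
 [0.53399494 0.29477985 0.053     ]] [[0.5229561  0.20146579 0.053     ]]
[0.18281512 0.51870451 0.40415365] [-3.14058570e+00 -6.61161667e-05  2.80273876e+00] [0.41420489 0.3072453  0.4406187 ] 0.09362239795805442 0.1
```

View pics/z.png

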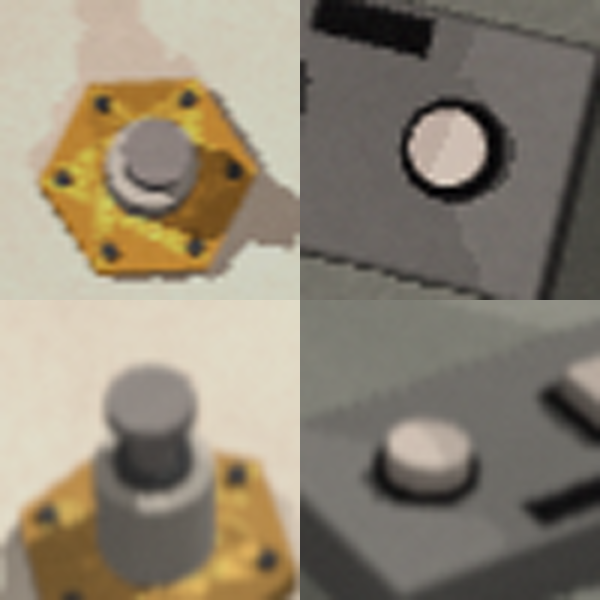

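Run:
```python
from h import *
t=load('top0');s=load('scene0')
print('hex',back(t,[[363,215.2]],.08),back(s,[[309.5,290.5]],.08))
print('key',back(t,[[226.3,263.2]],.053),back(s,[[386,198.7]],.053))
M=np.array(t['camera_from_world']);
from scipy.optimize import least_squares
for a,b in(((363,215.2),(309.5,290.5)),((226.3,263.2),(386,198.7))):
    r=least_squares(lambda P:np.r_[proj(t,P)[0]-a,proj(s,P)[0]-b],[.6,0,.06]);print(r.x,r.fun)
```

```text
hex [[ 0.62810491 -0.121674    0.08      ]] [[ 0.62814841 -0.12162847  0.08      ]]
key [[0.51408027 0.20974726 0.053     ]] [[0.51708371 0.20800896 0.053     ]]
[ 0.62813001 -0.12164212  0.07999123] [-0.01353372 -0.00983539 -0.01236636  0.00145824]
[0.5145937  0.21052145 0.05027448] [-0.12892835 -0.12673    -0.17001677  0.01941004]
```

Request:
servo_tool --pt "1 4 -6 0 0" --pt "1 8 -12 0 0" --pt "1 12 -18 0 0" --pt "1 16 -23 0 0" --pt "1 20 -28 0 0" --pt "1 24 -34 0 0" --pt "1 28 -40 0 0" --pt "1 32 -46 0 0" --pt "1 36 -52 0 0" --pt "1 40 -58 0 0" --pt "1 44.5 -64 0 0" --pt "1 44.5 -64 -3 0" --pt "1 44.5 -64 -6 0" --pt "1 44.5 -64 -8 0" --pt "1 44.5 -64 -8 0" --pt "1 44.5 -64 -8 0" --squeeze 10

```text
time_s: 2.1
ee_pos: [0.6279, -0.121, 0.3259]
eef_rot: [3.141, 0.001, 2.803]
force: [0.2, 0.1, 0.9]
grip_width: 0.0003
grip_force: 0.0
```

Run:
```python
from h import *
s=snap('scene','scene1');t=snap('top','top1')
cv2.imwrite('pics/z1.png',np.hstack([cv2.resize(c['image'][v-50:v+50,u-40:u+40,::-1],(400,500),interpolation=cv2.INTER_CUBIC) for c,u,v in((s,310,290),(t,363,215))]))
```

```text
(no output)
```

View pics/z1.png

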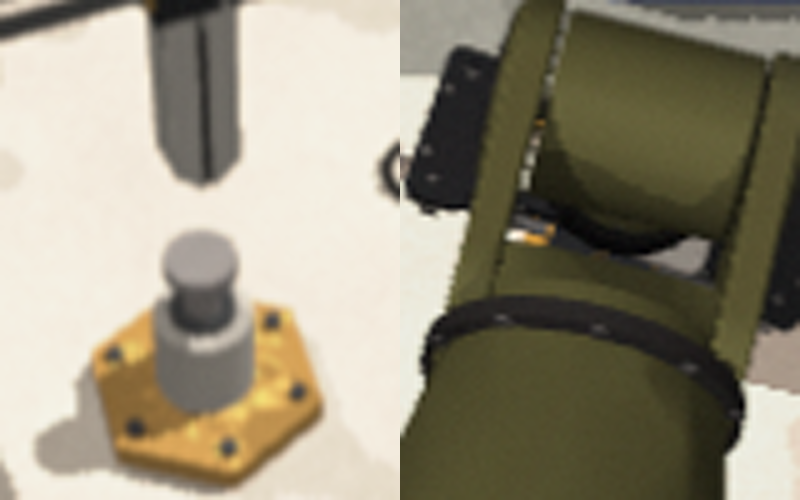

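The close view shows the closed fingertips (200,180) directly above the hex head (200,258), so they are aligned. Going down.

Request:
servo_tool --pt "1 0 0 -2 0" --pt "1 0 0 -3.5 0" --pt "1 0 0 -4.2 0" --pt "1 0 0 -4.5 0" --pt "1 0 0 -4.8 0" --pt "1 0 0 -5.1 0" --pt "1 0 0 -5.3 0" --pt "1 0 0 -5.4 0" --pt "1 0 0 -5.4 0"

```text
time_s: 3.32
ee_pos: [0.6278, -0.1212, 0.271]
eef_rot: [3.142, 0.0, 2.803]
force: [-2.2, 1.1, 5.8]
grip_width: 0.0009
grip_force: 2.7
```

Request:
servo_tool --pt "1 0 0 -0.1 0" --pt "1 0 0 -0.2 0" --pt "1 0 0 -0.25 0" --pt "1 0 0 -0.25 0"

```text
time_s: 3.82
ee_pos: [0.6278, -0.1213, 0.2694]
eef_rot: [3.141, 0.001, 2.803]
force: [-7.0, 2.1, 12.8]
grip_width: 0.0009
grip_force: 6.4
```

Force is past 6.5 N, so the pin has bottomed. I'll hold it, then lift.

Request:
servo_tool --pt "1 0 0 0 0" --pt "1 0 0 0 0" --pt "1 0 0 0 0" --pt "1 0 0 0 0" --pt "1 0 0 0 0" --pt "1 0 0 0 0" --pt "1 0 0 0 0" --pt "1 0 0 0 0" --pt "1 0 0 0 0"

```text
time_s: 4.95
ee_pos: [0.6278, -0.1213, 0.2694]
eef_rot: [3.142, 0.001, 2.803]
force: [-6.3, 1.7, 12.9]
grip_width: 0.0005
grip_force: 6.4
```

Request:
servo_tool --pt "1 0 0 0.3 0" --pt "1 0 0 0.6 0" --pt "1 0 0 1 0" --pt "1 0 0 1.5 0" --pt "1 0 0 3 0" --pt "1 0 0 5 0" --pt "1 0 0 7 0" --pt "1 0 0 7 0"

```text
time_s: 5.95
ee_pos: [0.6279, -0.1213, 0.3407]
eef_rot: [3.141, 0.004, 2.803]
force: [-0.5, 0.4, -0.1]
grip_width: 0.0007
grip_force: 0.0
```

Request:
servo_tool --pt "1 -2 5 0 0" --pt "1 -4 10 0 0" --pt "1 -6 16 0 0" --pt "1 -8 22 0 0" --pt "1 -10 28 0 0" --pt "1 -11.3 33 0 0" --pt "1 -11.3 33 -2 0" --pt "1 -11.3 33 -4 0" --pt "1 -11.3 33 -5 0" --pt "1 -11.3 33 -5 0" --pt "1 -11.3 33 -5 0"

```text
time_s: 7.32
ee_pos: [0.515, 0.2086, 0.2888]
eef_rot: [3.141, 0.001, 2.803]
force: [-0.4, -0.2, 0.8]
grip_width: 0.0002
grip_force: 0.0
```

Run:
```python
from h import *
s=snap('scene','scene2')
cv2.imwrite('pics/z2.png',np.hstack([cv2.resize(s['image'][v-50:v+50,u-40:u+40,::-1],(400,500),interpolation=cv2.INTER_CUBIC) for u,v in((310,300),(386,180))]))
```

```text
(no output)
```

View pics/z2.png

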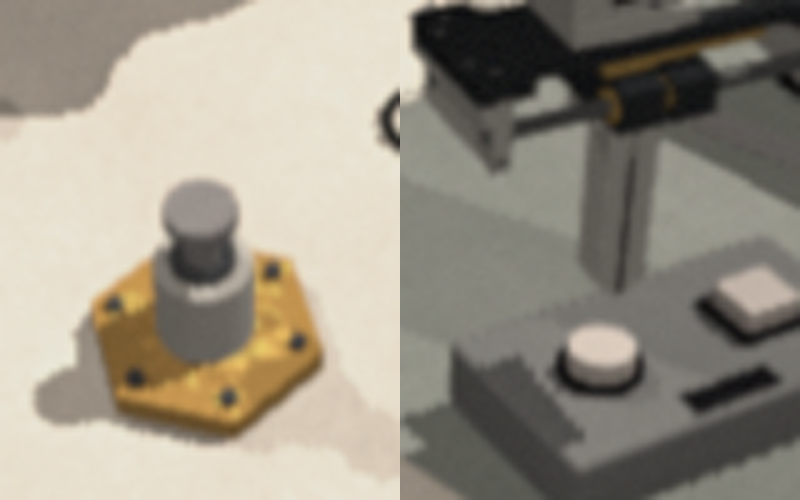

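The pin is up again at (200,210). The tip (615,285) looks slightly to the right of the round key (600,342), so I'll check with a projection.

Run:
```python
from h import *
s=load('scene2');t=load('top0')
print('tip proj',proj(s,[.515,.2086,.0898]),'seen',346+213/5,130+285/5)
for v in (197.6,198.2): print(back(s,[[386,v]],.053))
print(proj(s,[.515,.2086,.053]))
for y in(255,):
  print(back(t,[[192,255]],.053))
```

```text
tip proj [[386.79244709 185.18262008]] seen 388.6 187.0
[[0.51424914 0.21116755 0.053     ]]
[[0.51579738 0.20944232 0.053     ]]
[[385.49911704 198.19803205]]
[[0.53399494 0.29477985 0.053     ]]
```

Request:
servo_tool --pt "1 0 0.1 -1.5 0" --pt "1 0 0.1 -3 0" --pt "1 0 0.1 -3.5 0" --pt "1 0 0.1 -3.8 0" --pt "1 0 0.1 -4 0" --pt "1 0 0.1 -4.2 0" --pt "1 0 0.1 -4.2 0"

```text
time_s: 8.25
ee_pos: [0.5148, 0.2097, 0.2465]
eef_rot: [3.141, 0.0, 2.803]
force: [-2.9, -1.6, 5.4]
grip_width: 0.0006
grip_force: 2.5
```

Request:
servo_tool --pt "1 0 0 -0.1 0" --pt "1 0 0 -0.2 0" --pt "1 0 0 -0.2 0" --pt "1 0 0 -0.2 0"

```text
time_s: 8.75
ee_pos: [0.5148, 0.2097, 0.2461]
eef_rot: [3.141, 0.001, 2.803]
force: [-11.3, -4.7, 23.4]
grip_width: 0.0006
grip_force: 12.3
```

The key is firmly bottomed. Releasing.

Request:
servo_tool --pt "1 0 0 0.4 0" --pt "1 0 0 1 0" --pt "1 0 0 3 0" --pt "1 0 0 6 0" --pt "1 0 0 10 0" --pt "1 0 0 10 0" --pt "1 0 0 10 0" --pt "1 0 0 10 0"

```text
time_s: 9.75
ee_pos: [0.5147, 0.2097, 0.3429]
eef_rot: [-3.14, -0.002, 2.803]
force: [-0.2, -0.6, -0.4]
grip_width: 0.0003
grip_force: 0.0
```

Run:
```python
from h import *
s=snap('scene','scene3');cv2.imwrite('pics/z3.png',s['image'][...,::-1])
```

```text
(no output)
```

View pics/z3.png

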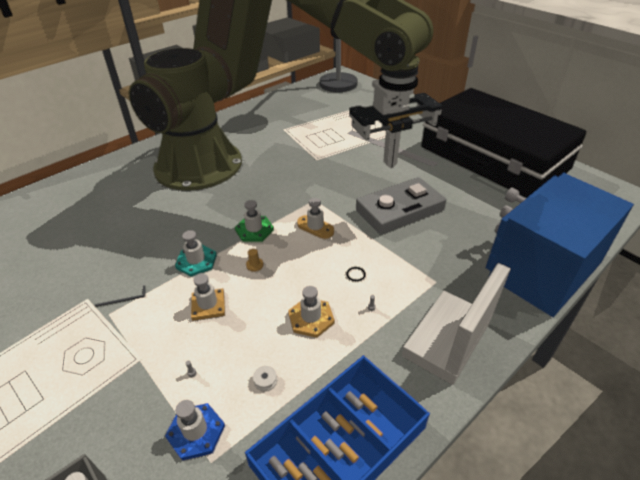

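The hex unit (310,305) and all the loose parts are where they were. The round key (386,200) is up and the gripper is clear.

```bash
python3 -c "
from station import ctrl
print(ctrl.hand_in())"
```

```text
the job is handed in; nothing more can be done
None
```

I pressed the hex unit's pin to the bottom (about 13 N), held it for over a second and let it spring back, then pressed and released the round key (about 23 N). The last picture showed everything else in place, and I handed the job in at about 10 s; the hand-in gave no verdict.

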